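# Change over the alternator-strap drilling jig

## Robot

A 6-joint arm with a two-finger parallel gripper is mounted at the origin on the work surface. World frame = base frame: x ahead of the robot, y to its left, z up, the work surface at z = 0. Lengths are in m, angles in rad, forces in N, time in s.
With the tool pointing down it reaches from about 0.375 to 0.9 m from the base axis. Payload 3.1 kg.
Tool frame: the origin (TCP) lies at the very end of the fingers, on their centre line; the grasp point (between the pads) lies 19 mm behind it; z points along the fingers, y is the line along which they close (so a half turn about z gives the same grasp; the last joint's range is limited). The gripper opens to 87 mm and grips with 3 to 60 N. Pads are 19 mm wide; open, the fingers measure 117 mm over their backs; the gripper's body (75 mm by 190 mm) begins 51 mm behind the grasp point.
Start: joints at [1.143, 0.527, 1.433, -0, 1.181, -0.178], TCP at [0.154, 0.606, 0.223] pointing down, gripper open.
Joint ranges: [-3.08, 3.08], [-0.75, 2.2], [0.22, 2.44], [-1.43, 4.57], [0, 2.65], [-2.85, 2.85]. Speed limits (rad/s): [2.79, 2.79, 3.14, 3.14, 3.14, 3.14].

## Interface

Orientations are given as a unit quaternion [x, y, z, w].
In Python, from rig import status, viewer, robot gives the robot as it stands.
- The arm moves only by the tool arm_command, never from a script. Its arguments are lists of equal length, an entry for each row: "delta_rot": the turn, a rotation vector about the tool's x, y, z in degrees, a list of three; "delta_pos": the shift along the tool's x, y, z in m, a list of three; "gripper": the closure, from -1 (fully open) to 1 (shut). In form: {"delta_rot": [[rx, ry, rz], ...], "delta_pos": [[dx, dy, dz], ...], "gripper": [gripper, ...]}. A call has 1 to 12 rows; each row is the pose to reach, as a shift and turn from the pose commanded when the call began, along the tool's axes at that moment; what a row does not reach only later rows make up. A row lasts 1/12 s, in which the tool goes at most 41.7 mm and 7.16 degrees, less where a joint would pass 70% of its speed; a pose out of reach is approached as far as the arm can. A call with a gripper value outside its range is refused whole. The fingers move at their own pace and stop on an object; "grip_force" is the grip in N (left out, the last holds). Time passes only in rows, so rows that repeat a pose let the fingers close. It gives the time, the measured TCP pose, the force, the opening and the grip force at its end, in the units of the state.
- status.get_obs(): the state, without advancing time (a new reading comes with each control period).
- viewer.camera(name): name is "side" or "top"; returns a dict with "pixels" (420x560x3 uint8, blue, green, red), "fx", "fy", "cx", "cy" (pixels), "pose" (4x4, takes a point from camera to world coordinates). Camera axes: x right, y down, z forward; pixel columns grow to the right and rows downward; lengths in m; the calibration is good to about 2 mm. A picture is of the moment at which its call begins. There is no depth.
- robot.hand_in(): hands the job in; it is judged then, once.
The state is a dict: "time": time; "q": joint angles; "joint_velocities": joint speeds; "joint_torque": joint torques, N m; "position": TCP position; "tool_rot": TCP orientation; "ft_force": force on the tool from outside, world axes, zero at the start; "moment": the same for the moment, N m; "grip_width": finger opening in m; "grip_force": force on a finger pad.
Only numpy, scipy, OpenCV 4.12 (cv2) and the standard library are available. Lean on these libraries where they do the work, as an engineer would, in place of code of your own. Each camera call takes 0.05 s, during which the arm holds its last target. There are 200 camera calls.

## Task

Swing the red clamp lever fully back towards the robot, then move all the drilled straps from the jig into the blue tray, and load the jig with every 24 mm wide blank from the rack: raise its front end over the yellow lip, draw it out endwise from under the cover, and lay it flat in a lane of its own, pushed right up against both brass side blocks and the yellow end block. When all of this is done, throw the lever fully over again, away from the robot. Leave the narrower and the wider bar in the rack and do not disturb the other things on the bench.

Things in the scene. Friction and masses are not known exactly. Their poses are not given: they have to be found in the camera images.
- rack: Blue-grey stock rack fixed to the bench, 226 x 300 mm; origin under its centre, z up. Five lanes along its x, 58 mm apart, centres at y = -116, -58, 0, 58, 116 mm; bars come out at its -x front. A bar's centre is near x = 0, its underside at height 30, on a front sill (x -98 to -78) and a rear shelf (x 20 to 102); between them is open depth down to the base plate at height 8 mm.
- rack_lip (a point): Middle of the top of the rack's yellow front lip: height 42 mm, 12 above the undersides of the bars; it spans all lanes at rack x -107 to -99 mm, just ahead of the bars' front ends (x = -95). Grey partitions 20 mm wide part the lanes under the cover and, up to the lip's height, on the front sill, leaving 38 mm of width per lane. Axes as the rack's.
- rack_cover (a point): Middle of the lower front edge of the blue cover plate over the bars' rear 75 mm (rack x 20 to 101 mm): underside at height 49 mm, 9 above the bars, top at 55. A bar cannot rise level over the lip; with its rear end down its front end can rise 12 to 22 mm. A back wall (top 57 mm) starts at x = 101.
- strap_a: Plain flat aluminium bar, 190 long x 24 wide x 10 thick, origin at its centre; x runs along its length, y across its width, z through its thickness. One of the wanted 24 mm blanks, undrilled (two or three are present); starts lying flat in some lane of the rack. About 0.12 kg.
- strap_b: Plain flat aluminium bar, 190 long x 24 wide x 10 thick, origin at its centre; x runs along its length, y across its width, z through its thickness. One of the wanted 24 mm blanks, undrilled (two or three are present); starts lying flat in some lane of the rack. About 0.12 kg.
- strap_c: Plain flat aluminium bar, 190 long x 24 wide x 10 thick, origin at its centre; x runs along its length, y across its width, z through its thickness. One of the wanted 24 mm blanks, undrilled (two or three are present); starts lying flat in some lane of the rack. About 0.12 kg.
- drilled_a: Finished strap: the same 190 x 24 x 10 mm bar and the same axes and origin, but with a black hole near each end and a black slot along the middle of both faces. Two or three are present, each seated in a lane of the jig at the start.
- drilled_b: Finished strap: the same 190 x 24 x 10 mm bar and the same axes and origin, but with a black hole near each end and a black slot along the middle of both faces. Two or three are present, each seated in a lane of the jig at the start.
- drilled_c: Finished strap: the same 190 x 24 x 10 mm bar and the same axes and origin, but with a black hole near each end and a black slot along the middle of both faces. Two or three are present, each seated in a lane of the jig at the start.
- tray: Shallow blue tray fixed to the bench between rack and jig, for finished straps: outside 235 (x) x 115 (y) x 35 mm high, walls and floor 5 mm thick; origin under its centre, z up.
- strap_narrow: Plain flat aluminium bar, 190 long x 16 wide x 10 thick, origin at its centre; x runs along its length, y across its width, z through its thickness. Wrong size; it lies in the rack and stays there.
- strap_wide: Plain flat aluminium bar, 190 long x 32 wide x 10 thick, origin at its centre; x runs along its length, y across its width, z through its thickness. Wrong size; it lies in the rack and stays there.
- jig: Drilling jig fixed to the bench: grey base plate 330 x 245 x 8 mm (x -218 to 112, y -128 to 117 mm); origin on the bench, z up. Two dark cross rails, 20 mm wide, at x = -75 and 75 mm, tops at height 30 mm; bars lie across both rails, along the jig's x. Three lanes, 74 mm apart in y, with 25 mm free between a seated bar and the next lane's side stops on its +y side.
- jig_stops (a point): Foot of the middle lane's end-block face (jig x = -95, y = 0, height 30 mm). Every lane has such a yellow end block (12 x 26 mm, top at 42 mm) for the bar's -x end, and two brass side blocks (12 x 25 mm, at x = -75 and 75, tops at 42 mm) for its -y side, their faces 12 mm from the lane's centre line. The +x end and +y side are open.
- lane0 (a point): Where the centre of a 24 mm strap is when it lies in lane 0 of the jig (jig y = -74 mm, 35 mm above the bench) touching both side blocks and the end block; axes as the jig's.
- lane1 (a point): Where the centre of a 24 mm strap is when it lies in lane 1 of the jig (jig y = 0 mm, 35 mm above the bench) touching both side blocks and the end block; axes as the jig's.
- lane2 (a point): Where the centre of a 24 mm strap is when it lies in lane 2 of the jig (jig y = 74 mm, 35 mm above the bench) touching both side blocks and the end block; axes as the jig's.
- clamp (a joint): Clamp lever of the jig, rad: 0 = leaning to the jig's +y (the robot's side), unclamped; 1.0 = full over to the jig's -y (away from the robot), clamped. Stays where it is left; light friction, under 2 N at the knob. Starts clamped, at 0.9 to 1.0.
- clamp_tip (a point): Centre of the red ball knob, 26 mm in diameter, on the end of the clamp lever. The lever is 85 mm long from its pivot, which is at jig x = -170, y = 0, 30 mm above the bench; it swings in the jig's y-z plane, 0.5 rad either side of upright.
- wrench: Steel wrench, 200 mm long, lying on the bench beyond the rack and jig; bystander. Origin under its middle.
- screwdriver: Yellow-handled screwdriver, 200 mm long, lying on the bench beyond the rack; bystander. Origin under its middle.
- oil_can: Can with a green label, 66 mm diameter, 150 high, standing left of the rack; bystander. Origin under its middle.
Mind the look-alikes: they are no part of the job. What is shaped like the drilled_a but green is not meant.

How it is judged:
By the outcome, as a careful person would: the job done as asked, in the order asked, and still so for the second after the job is handed in, with the robot touching nothing.
Of strap_a, strap_b, strap_c only 2 to 3 are there at a start; the rules pass over those that are not, and their reading is None.
Of drilled_a, drilled_b, drilled_c only 2 to 3 are there at a start; the rules pass over those that are not, and their reading is None.
At some moment in a run one of strap_a, strap_b, strap_c may be knocked a few centimetres aside while the robot is not near it.
Once in a run the grip may slacken for a moment while it holds something.
It also fails if it takes over 210 s, if anything falls off the work surface, if the arm or the gripper's body presses on something with over 40 N, if the wrist force passes 120 N, or if a joint passes its speed limit or range.

## Working session

There is one attempt and no reset: what is moved stays moved. The work goes in short steps, Python scripts to look and compute and a tool call to move; the robot and the scene stay as the last step left them, time stands still between calls to the robot, and variables do not carry over. Pictures are saved under pics/ and viewed, at most 14 in all, crops included, and the job is handed in when it is done.

Besides the shell and the picture viewer there is one more tool, called as name(argument=value, ...) on one line, values as JSON. arm_command: Moves the arm, as the interface text tells. Its arguments: {"type":"object","properties":{"delta_rot":{"type":"array","items":{"type":"array","items":{"type":"number"}}},"delta_pos":{"type":"array","items":{"type":"array","items":{"type":"number"}}},"gripper":{"type":"array","items":{"type":"number"}},"grip_force":{"type":"number"}},"required":["delta_rot","delta_pos","gripper"]}

```bash
ls; mkdir -p pics
python3 - <<'E'
from rig import status, viewer
import cv2
print(status.get_obs())
for n in("top","side"):
    c=viewer.camera(n); cv2.imwrite(f"pics/{n}0.png",c["pixels"]); print(n,c["fx"],c["fy"],c["cx"],c["cy"],c["pose"].tolist() if hasattr(c["pose"],"tolist") else c["pose"])
E
```

```text
pics
{'time': 0.0, 'q': array([ 1.14352260e+00,  5.28477762e-01,  1.43394315e+00, -2.62264234e-05,
        1.18136340e+00, -1.78495805e-01]), 'joint_velocities': array([ 0.00039454,  0.00106683,  0.00133786,  0.00068556, -0.00023949,
       -0.00027521]), 'joint_torque': array([ 1.34028818e-05, -4.40042746e+01, -1.76590151e+01,  6.33536372e-02,
        5.83273871e-02, -1.83870620e-04]), 'position': array([0.15354838, 0.60507273, 0.22155151]), 'tool_rot': array([ 1.24063410e-01,  9.92273687e-01, -1.04956167e-03, -3.15283717e-04]), 'ft_force': array([ 0.5881683 ,  0.41477496, -0.15029684]), 'moment': array([ 0.01478945, -0.01238327,  0.04000442]), 'grip_force': 0.0, 'grip_width': 0.08680850278563068}
top 488.8268729185579 488.8268729185579 264.1040462649741 207.32316478220181 [[-0.02746303404778907, -0.9969319599596315, 0.07329699156130766, 0.4251161640451495], [-0.9996141094849077, 0.02769496711072819, 0.0021496314640641594, 0.03972185863089234], [-0.004172994079266115, -0.07320967154539153, -0.9973078411968046, 1.3344972863224056], [0.0, 0.0, 0.0, 1.0]]
side 398.37646431918836 398.37646431918836 277.67125724013454 205.3523030633419 [[0.9958036847230363, -0.07280441058540935, 0.0554485283063011, 0.44506155732580677], [-0.08996091055089325, -0.6675607228072157, 0.7391006128653674, -0.7723293877110836], [-0.016794524848227164, -0.7409873137675291, -0.6713089786161833, 0.8487462308132331], [0.0, 0.0, 0.0, 1.0]]
```

View pics/top0.png

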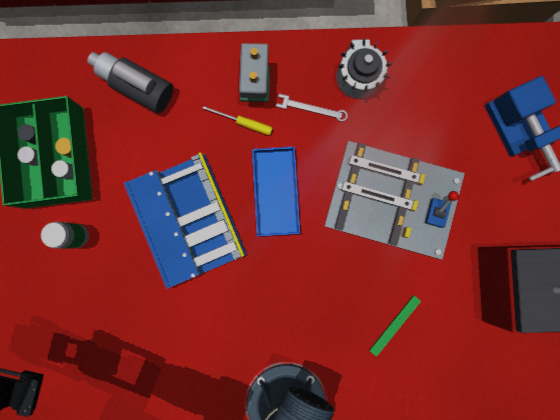

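View pics/side0.png

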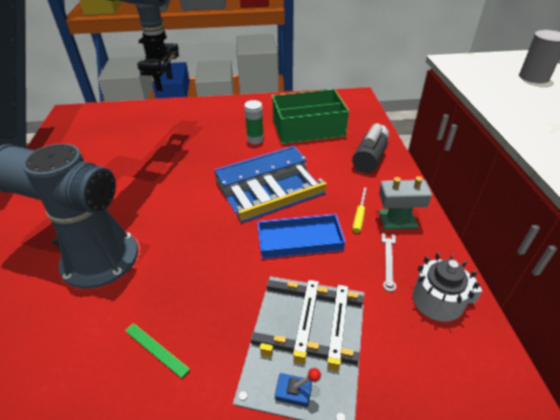

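Top view: the rack is at about (185,220), with its yellow lip on the right, and holds four bars. The tray is at (276,192). The jig is at (395,200), with drilled straps at (385,170) and (378,195), one empty lane nearest the robot, and the red knob at (453,196). The green look-alike is at (396,326). I'll take close crops to pick out the bars.

```bash
cat > h.py <<'E'
import numpy as np, cv2
from scipy.spatial.transform import Rotation as R
from scipy.optimize import least_squares
def ray(c,uv,z):
    P=np.array(c["pose"]); uv=np.atleast_2d(uv).astype(float)
    d=np.c_[(uv[:,0]-c["cx"])/c["fx"],(uv[:,1]-c["cy"])/c["fy"],np.ones(len(uv))]@P[:3,:3].T
    return P[:3,3]+d*((z-P[2,3])/d[:,2])[:,None]
def proj(c,X):
    P=np.array(c["pose"]); p=(np.atleast_2d(X)-P[:3,3])@P[:3,:3]
    return np.c_[c["fx"]*p[:,0]/p[:,2]+c["cx"],c["fy"]*p[:,1]/p[:,2]+c["cy"]]
def w(p,L):  # p=(x,y,yaw): local->world
    L=np.atleast_2d(L).astype(float); a=p[2]; r=np.array([[np.cos(a),-np.sin(a)],[np.sin(a),np.cos(a)]])
    return np.c_[L[:,:2]@r.T+np.array(p[:2]),L[:,2]]
E
python3 - <<'E'
import cv2,numpy as np
im=cv2.imread("pics/top0.png")
a=cv2.resize(im[145:295,117:252],None,fx=2.9,fy=2.9,interpolation=cv2.INTER_CUBIC)
b=cv2.resize(im[135:270,322:470],None,fx=2.7,fy=2.7,interpolation=cv2.INTER_CUBIC)
o=np.zeros((440,800,3),np.uint8);o[:a.shape[0],:a.shape[1]]=a;o[:b.shape[0],400:400+b.shape[1]]=b
cv2.imwrite("pics/c1.png",o)
E
```

```text
(no output)
```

View pics/c1.png

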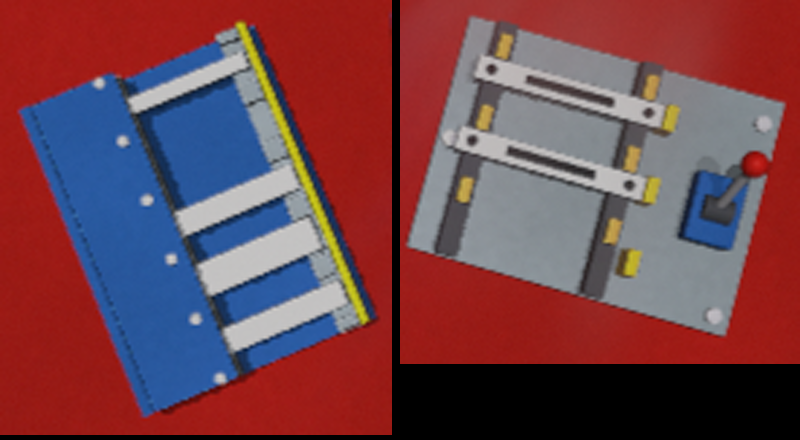

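The rack bars, by crop pixel:
- Narrow bar: (190,82).
- 24 mm blank: (238,200).
- Wide bar: (262,257).
- 24 mm blank: (287,316).

So the blanks are in rack lanes y=0 and y=116. The drilled straps are in jig lanes 0 and 1, lane 2 is empty, and the knob is at (755,163). Next I'll fit the poses.

```bash
cat > fit.py <<'E'
from rig import viewer
from h import *
c=viewer.camera("top"); im=c["pixels"]; s=viewer.camera("side")
g=cv2.cvtColor(im,cv2.COLOR_BGR2GRAY); hsv=cv2.cvtColor(im,cv2.COLOR_BGR2HSV)
def sub(p): return cv2.cornerSubPix(g,np.float32(p).reshape(-1,1,2),(3,3),(-1,-1),(3,50,.01)).reshape(-1,2)
# jig
J=np.array([[472,15],[785,102],[726,336],[408,247]])
pj=sub(np.c_[322+(J[:,0]-400)/2.7,135+J[:,1]/2.7])
Lj=np.array([[112,-128,8],[-218,-128,8],[-218,117,8],[112,117,8]])/1000
f=least_squares(lambda p:(proj(c,w(p,Lj))-pj).ravel(),[.42,-.2,1.4]); print("jig",f.x,np.abs(f.fun).max()); jig=f.x
# rack lip
m=cv2.inRange(hsv,(22,120,90),(36,255,255)); m[:,:190]=0;m[:,250:]=0;m[:150]=0;m[262:]=0
ys,xs=np.nonzero(m); q=ray(c,np.c_[xs,ys],.042)[:,:2]; r=cv2.minAreaRect(np.float32(q)); print("lip",r,cv2.fitLine(np.float32(q),2,0,.01,.01).ravel())
# white bars
m=cv2.inRange(hsv,(0,0,150),(180,60,255)); m[:,:155]=0;m[:,245:]=0;m[:155]=0;m[280:]=0
n,l,st,ce=cv2.connectedComponentsWithStats(m)
for i in range(1,n):
    if st[i,4]>120:
        ys,xs=np.nonzero(l==i); q=ray(c,np.c_[xs,ys],.04)[:,:2]; r=cv2.minAreaRect(np.float32(q)); print("bar",st[i,4],np.round(q.mean(0),4),np.round(r[1],4),r[2])
# tray
m=cv2.inRange(hsv,(100,120,60),(125,255,255)); m[:,:248]=0;m[:,305:]=0;m[:140]=0;m[245:]=0
ys,xs=np.nonzero(m); r=cv2.minAreaRect(np.float32(ray(c,np.c_[xs,ys],.035)[:,:2])); print("tray",r)
for n_,k,box in(("top",c,(440,470,185,212)),("side",s,(295,330,360,390))):
    h=cv2.cvtColor(k["pixels"],cv2.COLOR_BGR2HSV); mm=cv2.inRange(h,(0,150,150),(8,255,255))
    b=k["pixels"].astype(int)
    x0,x1,y0,y1=box; sub_=k["pixels"][y0:y1,x0:x1]; np.save(f"/tmp/{n_}.npy",sub_)
cv2.imwrite("pics/side1.png",s["pixels"])
E
python3 fit.py
```

```text
jig [ 0.54566632 -0.26011002  1.26713511] 0.5995811969095257
lip ((0.5327816009521484, 0.15764324367046356), (0.2987505793571472, 0.009571099653840065), 21.45005989074707) [0.93073535 0.3656935  0.53223747 0.15696594]
bar 261 [0.621  0.2566] [0.0252 0.1168] 20.884986877441406
bar 124 [0.5716 0.1886] [0.0534 0.0187] 19.3294677734375
bar 1005 [0.4794 0.2001] [0.1113 0.1177] 22.32197380065918
bar 443 [0.402 0.169] [0.0497 0.1176] 24.329425811767578
tray ((0.5638545751571655, 0.010716628283262253), (0.2340139001607895, 0.11429533362388611), 1.8165556192398071)
```

```bash
cat > ov.py <<'E'
from rig import viewer
from h import *
jig=[.5457,-.2601,1.2671]; rack=[.4948,.2532,1.945]; tray=[.5638,.0107,np.pi/2+0.0317]
rect=lambda cx,cy,lx,ly,z:np.array([[cx-lx/2,cy-ly/2,z],[cx+lx/2,cy-ly/2,z],[cx+lx/2,cy+ly/2,z],[cx-lx/2,cy+ly/2,z]])/1000
P=[(jig,rect(0,y,190,24,40)) for y in(-74,0)]+[(jig,rect(-53,-5.5,330,245,8))]+[(rack,rect(0,y,190,W,40)) for y,W in((-116,16),(0,24),(58,32),(116,24))]+[(rack,rect(-103,0,8,300,42)),(rack,rect(60.5,0,81,300,55))]+[([.5638,.0107,0.0317],rect(0,0,235,115,35))]
a=(.95-.5); K=w(jig,[[-.170,-.085*np.sin(a),.030+.085*np.cos(a)]])
def over(n,boxes,out,S=4):
    c=viewer.camera(n); im=cv2.resize(c["pixels"],None,fx=S,fy=S,interpolation=cv2.INTER_CUBIC)
    for p,L in P: cv2.polylines(im,[np.int32(proj(c,w(p,L))*S+S/2)],True,(0,255,0),1)
    cv2.circle(im,tuple(np.int32(proj(c,K)[0]*S+S/2)),6,(255,0,255),1)
    x0,x1,y0,y1=boxes; im=im[y0*S:y1*S,x0*S:x1*S]; f=min(800/im.shape[1],600/im.shape[0]); return cv2.resize(im,None,fx=f,fy=f,interpolation=cv2.INTER_AREA)
if __name__=="__main__":
    a=over("top",(120,470,135,290),0); b=over("side",(205,375,145,415),0)
    b=cv2.resize(b,(int(800*.44),int(800*.44*270/170))); 
    cv2.imwrite("pics/ot.png",a); cv2.imwrite("pics/os.png",b)
    print(K, w(rack,[[0,0,.04],[0,.116,.04]]))
E
python3 ov.py
```

```text
[[ 0.53014174 -0.43337687  0.106538  ]] [[0.4948     0.2532     0.04      ]
 [0.38682732 0.21079835 0.04      ]]
```

View pics/ot.png

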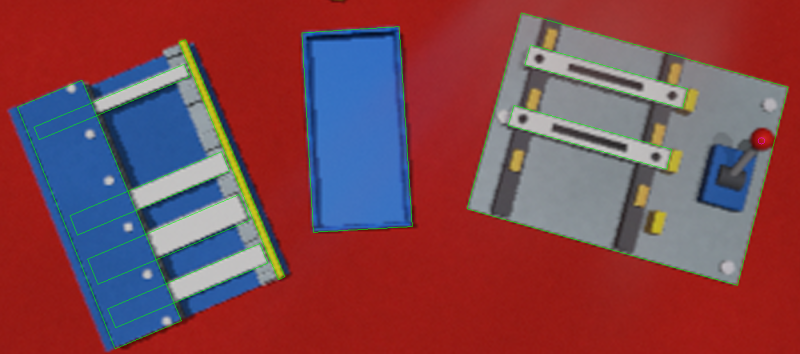

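View pics/os.png

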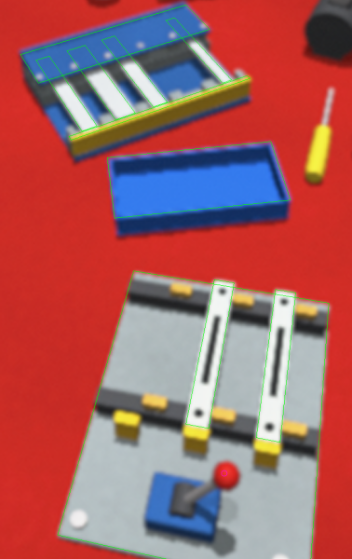

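The fit matches both views. The wanted blanks are in rack lanes y=0 and y=116. First, the lever: a planner to print the deltas.

```bash
cat > plan.py <<'E'
from rig import status
from h import *
import sys
F={"jig":[.5457,-.2601,1.2671],"rack":[.4948,.2532,1.945],"tray":[.5638,.0107,.0317],"w":[0,0,0]}
def tgt(f,x,y,z,yaw=0,tilt=0):  # mm; tool x = local x (+yaw deg), tilt: front(-x) up, deg
    p=F[f]; return w(p,[[x/1e3,y/1e3,z/1e3]])[0],R.from_euler("z",p[2]+np.radians(yaw))*R.from_euler("x",np.pi)*R.from_euler("y",-tilt,degrees=True)
def plan(*T):
    o=status.get_obs(); p=o["position"]; r=R.from_quat(o["tool_rot"])
    for t in T:
        x,q=tgt(*t); print(t,"dpos",np.round(r.inv().apply(x-p),4).tolist(),"drot",np.round((r.inv()*q).as_rotvec(degrees=True),2).tolist())
def here(f):
    o=status.get_obs(); p=F[f]; d=o["position"]-np.array([p[0],p[1],0]); print(f,"local mm",np.round(R.from_euler("z",-p[2]).apply(d)*1e3,1),"t",round(o["time"],2),"F",np.round(R.from_euler("z",-p[2]).apply(o["ft_force"]),1),"w",round(o["grip_width"]*1e3,1),"gf",o["grip_force"])
E
python3 - <<'E'
from plan import *
plan(("w",480,100,250,72.6),("jig",-170,-90,180),("jig",-170,-90,95))
E
```

```text
('w', 480, 100, 250, 72.6) dpos [-0.4406, -0.4097, -0.0276] drot [-0.04, 0.03, 93.15]
('jig', -170, -90, 180) dpos [-0.6735, -0.9172, 0.0428] drot [-0.04, 0.03, 93.15]
('jig', -170, -90, 95) dpos [-0.6735, -0.9171, 0.1278] drot [-0.04, 0.03, 93.15]
```

arm_command(delta_rot=[[0, 0, 93], [0, 0, 93], [0, 0, 93], [0, 0, 93], [0, 0, 93], [0, 0, 93], [0, 0, 93], [0, 0, 93], [0, 0, 93], [0, 0, 93], [0, 0, 93], [0, 0, 93]], delta_pos=[[-0.44, -0.41, -0.028], [-0.44, -0.41, -0.028], [-0.44, -0.41, -0.028], [-0.44, -0.41, -0.028], [-0.44, -0.41, -0.028], [-0.44, -0.41, -0.028], [-0.44, -0.41, -0.028], [-0.44, -0.41, -0.028], [-0.44, -0.41, -0.028], [-0.44, -0.41, -0.028], [-0.44, -0.41, -0.028], [-0.44, -0.41, -0.028]], gripper=[1, 1, 1, 1, 1, 1, 1, 1, 1, 1, 1, 1], grip_force=30)

```text
time: 1.3
position: [0.4249, 0.1839, 0.2462]
tool_rot: [0.769, 0.639, 0.0, 0.0]
ft_force: [0.4, 1.5, 0.7]
grip_width: 0.0149
grip_force: 0.0
```

Run:
```python
from plan import *
here("w");plan(("jig",-170,-90,180),("jig",-170,-90,95))
```

```text
w local mm [424.9 183.9 246.2] t 1.3 F [0.4 1.5 0.7] w 14.9 gf 0.0
('jig', -170, -90, 180) dpos [-0.5939, 0.2692, 0.0661] drot [0.03, -0.02, 6.84]
('jig', -170, -90, 95) dpos [-0.5939, 0.2691, 0.1511] drot [0.03, -0.02, 6.84]
```

arm_command(delta_rot=[[0, 0, 6.8], [0, 0, 6.8], [0, 0, 6.8], [0, 0, 6.8], [0, 0, 6.8], [0, 0, 6.8], [0, 0, 6.8], [0, 0, 6.8], [0, 0, 6.8], [0, 0, 6.8], [0, 0, 6.8], [0, 0, 6.8]], delta_pos=[[-0.594, 0.269, 0.066], [-0.594, 0.269, 0.066], [-0.594, 0.269, 0.066], [-0.594, 0.269, 0.066], [-0.594, 0.269, 0.066], [-0.594, 0.269, 0.066], [-0.594, 0.269, 0.066], [-0.594, 0.269, 0.066], [-0.594, 0.269, 0.066], [-0.594, 0.269, 0.066], [-0.594, 0.269, 0.066], [-0.594, 0.269, 0.066]], gripper=[1, 1, 1, 1, 1, 1, 1, 1, 1, 1, 1, 1])

```text
time: 2.3
position: [0.546, -0.2987, 0.1952]
tool_rot: [0.804, 0.595, 0.0, -0.0]
ft_force: [0.9, -0.2, -0.2]
grip_width: 0.0001
grip_force: 0.0
```

Run:
```python
from plan import *
here("jig");plan(("jig",-170,-90,180),("jig",-170,-90,95),("jig",-170,-70,95))
```

```text
jig local mm [-36.8 -11.8 195.2] t 2.3 F [ 0.  -0.9 -0.2] w 0.1 gf 0.0
('jig', -170, -90, 180) dpos [-0.1337, 0.0773, 0.0152] drot [0.0, -0.01, 0.37]
('jig', -170, -90, 95) dpos [-0.1338, 0.0773, 0.1002] drot [0.0, -0.01, 0.37]
('jig', -170, -70, 95) dpos [-0.1336, 0.0573, 0.1002] drot [0.0, -0.01, 0.37]
```

arm_command(delta_rot=[[0, 0, 0.4], [0, 0, 0.4], [0, 0, 0.4], [0, 0, 0.4], [0, 0, 0.4], [0, 0, 0.4], [0, 0, 0.4], [0, 0, 0.4], [0, 0, 0.4], [0, 0, 0.4]], delta_pos=[[-0.133, 0.077, 0.015], [-0.133, 0.077, 0.015], [-0.133, 0.077, 0.015], [-0.133, 0.077, 0.015], [-0.133, 0.077, 0.015], [-0.133, 0.077, 0.06], [-0.133, 0.077, 0.1], [-0.133, 0.077, 0.1], [-0.133, 0.077, 0.1], [-0.133, 0.077, 0.1]], gripper=[1, 1, 1, 1, 1, 1, 1, 1, 1, 1])

```text
time: 3.13
position: [0.5815, -0.4465, 0.0969]
tool_rot: [0.806, 0.592, 0.0, 0.001]
ft_force: [0.3, 0.2, 0.9]
grip_width: 0.0006
grip_force: 0.0
```

Run:
```python
from plan import *
here("jig");plan(("jig",-170,-90,95),("jig",-170,13,95))
```

```text
jig local mm [-167.1  -89.9   96.9] t 3.13 F [ 0.3 -0.2  0.9] w 0.6 gf 0.0
('jig', -170, -90, 95) dpos [-0.0029, 0.0001, 0.0019] drot [0.09, 0.04, 0.03]
('jig', -170, 13, 95) dpos [-0.0028, -0.1029, 0.0018] drot [0.09, 0.04, 0.03]
```

arm_command(delta_rot=[[0, 0, 0], [0, 0, 0], [0, 0, 0], [0, 0, 0], [0, 0, 0], [0, 0, 0], [0, 0, 0], [0, 0, 0], [0, 0, 0], [0, 0, 0], [0, 0, 0], [0, 0, 0]], delta_pos=[[-0.003, -0.01, 0.002], [-0.003, -0.02, 0.002], [-0.003, -0.03, 0.002], [-0.003, -0.04, 0.002], [-0.003, -0.05, 0.002], [-0.003, -0.06, 0.002], [-0.003, -0.07, 0.002], [-0.003, -0.08, 0.002], [-0.003, -0.09, 0.002], [-0.003, -0.097, 0.002], [-0.003, -0.1, 0.002], [-0.003, -0.1, 0.002]], gripper=[1, 1, 1, 1, 1, 1, 1, 1, 1, 1, 1, 1])

```text
time: 4.13
position: [0.4849, -0.4201, 0.0958]
tool_rot: [0.806, 0.592, 0.0, 0.002]
ft_force: [-0.3, -0.0, 0.2]
grip_width: 0.0006
grip_force: 0.0
```

arm_command(delta_rot=[[0, 0, 0], [0, 0, 0], [0, 0, 0]], delta_pos=[[0, -0.002, 0], [0, -0.004, 0], [0, -0.004, 0]], gripper=[1, 1, 1])

```text
time: 4.38
position: [0.4807, -0.4182, 0.0936]
tool_rot: [0.806, 0.592, -0.0, 0.0]
ft_force: [1.1, -0.6, 0.7]
grip_width: 0.0
grip_force: 0.3
```

Run:
```python
from plan import *
here("jig")
```

```text
jig local mm [-170.3   14.8   93.6] t 4.38 F [-0.3 -1.2  0.7] w 0.0 gf 0.26363370940089226
```

arm_command(delta_rot=[[0, 0, 0], [0, 0, 0], [0, 0, 0], [0, 0, 0]], delta_pos=[[0, -0.002, 0], [0, -0.004, 0], [0, -0.004, 0], [0, -0.004, 0]], gripper=[1, 1, 1, 1])

```text
time: 4.72
position: [0.4768, -0.4168, 0.0932]
tool_rot: [0.806, 0.592, 0.0, -0.0]
ft_force: [1.2, -0.4, -1.8]
grip_width: 0.0005
grip_force: 0.7
```

arm_command(delta_rot=[[0, 0, 0], [0, 0, 0], [0, 0, 0], [0, 0, 0]], delta_pos=[[0, -0.002, 0], [0, -0.004, 0], [0, -0.004, 0], [0, -0.004, 0]], gripper=[1, 1, 1, 1])

```text
time: 5.05
position: [0.4764, -0.4168, 0.0934]
tool_rot: [0.806, 0.591, 0.002, 0.004]
ft_force: [10.2, -1.7, -6.5]
grip_width: 0.0006
grip_force: 4.6
```

Run:
```python
from plan import *
here("jig")
from rig import viewer
c=viewer.camera("side");cv2.imwrite("pics/l1.png",cv2.resize(c["pixels"][330:420,220:380],None,fx=4,fy=4))
```

```text
jig local mm [-170.3   19.3   93.4] t 5.05 F [  1.4 -10.2  -6.5] w 0.6 gf 4.596087634563446
```

View pics/l1.png

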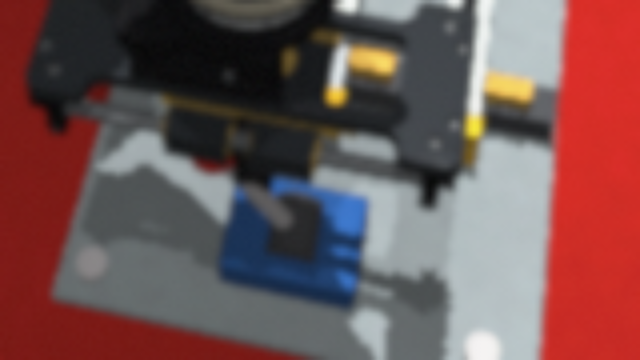

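The lever has hit its stop (10 N at local y=19). I'll back off, lift, and go to the strap in lane 0.

arm_command(delta_rot=[[0, 0, 0], [0, 0, 0], [0, 0, 0], [0, 0, 0], [0, 0, 0], [0, 0, 0]], delta_pos=[[0, 0.008, 0], [0, 0.016, 0], [0, 0.016, -0.03], [0, 0.016, -0.06], [0, 0.016, -0.06], [0, 0.016, -0.06]], gripper=[1, 1, 1, 1, -0.2, -0.2])

```text
time: 5.6
position: [0.489, -0.4215, 0.1556]
tool_rot: [0.806, 0.592, -0.0, 0.002]
ft_force: [1.0, 0.4, -0.6]
grip_width: 0.0076
grip_force: 0.0
```

Run:
```python
from plan import *
here("jig");plan(("jig",0,-74,110),("jig",0,-74,50),("jig",0,-74,24))
```

```text
jig local mm [-171.     5.8  155.6] t 5.6 F [ 0.7 -0.8 -0.6] w 7.6 gf 0.0
('jig', 0, -74, 110) dpos [0.1711, 0.0797, 0.0454] drot [0.17, 0.15, 0.02]
('jig', 0, -74, 50) dpos [0.1712, 0.0796, 0.1054] drot [0.17, 0.15, 0.02]
('jig', 0, -74, 24) dpos [0.1713, 0.0795, 0.1314] drot [0.17, 0.15, 0.02]
```

arm_command(delta_rot=[[0, 0, 0], [0, 0, 0], [0, 0, 0], [0, 0, 0], [0, 0, 0], [0, 0, 0], [0, 0, 0], [0, 0, 0], [0, 0, 0], [0, 0, 0]], delta_pos=[[0.171, 0.0795, 0.045], [0.171, 0.0795, 0.045], [0.171, 0.0795, 0.045], [0.171, 0.0795, 0.045], [0.171, 0.0795, 0.045], [0.171, 0.0795, 0.045], [0.171, 0.0795, 0.075], [0.171, 0.0795, 0.105], [0.171, 0.0795, 0.105], [0.171, 0.0795, 0.105]], gripper=[-0.2, -0.2, -0.2, -0.2, -0.2, -0.2, -0.2, -0.2, -0.2, -0.2])

```text
time: 6.43
position: [0.6126, -0.2801, 0.0459]
tool_rot: [0.806, 0.592, -0.001, -0.003]
ft_force: [-0.0, -0.5, 0.4]
grip_width: 0.0521
grip_force: 0.0
```

Run:
```python
from plan import *
here("jig");plan(("jig",0,-74,24))
```

```text
jig local mm [  1.  -69.8  45.9] t 6.43 F [-0.5 -0.1  0.4] w 52.1 gf 0.0
('jig', 0, -74, 24) dpos [-0.001, 0.0043, 0.0218] drot [-0.4, -0.1, -0.02]
```

arm_command(delta_rot=[[0, 0, 0], [0, 0, 0], [0, 0, 0], [0, 0, 0], [0, 0, 0], [0, 0, 0], [0, 0, 0], [0, 0, 0], [0, 0, 0], [0, 0, 0], [0, 0, 0], [0, 0, 0]], delta_pos=[[-0.001, 0.004, 0.011], [-0.001, 0.004, 0.022], [-0.001, 0.004, 0.022], [-0.001, 0.004, 0.022], [-0.001, 0.004, 0.022], [-0.001, 0.004, 0.022], [-0.001, 0.004, 0.022], [-0.001, 0.002, 0.015], [-0.001, 0.0, -0.01], [-0.001, 0.0, -0.04], [-0.001, 0.0, -0.06], [-0.001, 0.0, -0.06]], gripper=[-0.2, -0.2, 1, 1, 1, 1, 1, 1, 1, 1, 1, 1], grip_force=35)

```text
time: 7.43
position: [0.6182, -0.2839, 0.1143]
tool_rot: [0.806, 0.592, 0.002, 0.005]
ft_force: [1.8, -0.0, -0.8]
grip_width: 0.0235
grip_force: 35.0
```

Run:
```python
from plan import *
here("jig");plan(("tray",0,-16,80),("tray",0,-16,20))
```

```text
jig local mm [ -1.1 -76.3 114.3] t 7.43 F [ 0.5 -1.8 -0.8] w 23.5 gf 34.996095299720764
('tray', 0, -16, 80) dpos [0.2499, -0.135, 0.0321] drot [0.65, -0.24, 70.79]
('tray', 0, -16, 20) dpos [0.2501, -0.1357, 0.0921] drot [0.65, -0.24, 70.79]
```

arm_command(delta_rot=[[0, 0, 70.8], [0, 0, 70.8], [0, 0, 70.8], [0, 0, 70.8], [0, 0, 70.8], [0, 0, 70.8], [0, 0, 70.8], [0, 0, 70.8], [0, 0, 70.8], [0, 0, 70.8], [0, 0, 70.8], [0, 0, 70.8]], delta_pos=[[0.25, -0.135, 0.032], [0.25, -0.135, 0.032], [0.25, -0.135, 0.032], [0.25, -0.135, 0.032], [0.25, -0.135, 0.032], [0.25, -0.135, 0.032], [0.25, -0.135, 0.032], [0.25, -0.135, 0.032], [0.25, -0.135, 0.032], [0.25, -0.135, 0.032], [0.25, -0.135, 0.032], [0.25, -0.135, 0.032]], gripper=[1, 1, 1, 1, 1, 1, 1, 1, 1, 1, 1, 1])

```text
time: 8.43
position: [0.5605, -0.0029, 0.0761]
tool_rot: [1.0, 0.017, -0.0, -0.0]
ft_force: [-0.1, -1.0, -0.7]
grip_width: 0.0236
grip_force: 35.0
```

Run:
```python
from plan import *
here("tray");plan(("tray",0,-16,80),("tray",0,-16,20))
```

```text
tray local mm [ -3.8 -13.5  76.1] t 8.43 F [-0.1 -1.  -0.7] w 23.6 gf 34.996485114097595
('tray', 0, -16, 80) dpos [0.0038, 0.0026, -0.0039] drot [-0.01, 0.03, 0.17]
('tray', 0, -16, 20) dpos [0.0038, 0.0026, 0.0561] drot [-0.01, 0.03, 0.17]
```

arm_command(delta_rot=[[0, 0, 0], [0, 0, 0], [0, 0, 0], [0, 0, 0], [0, 0, 0], [0, 0, 0], [0, 0, 0], [0, 0, 0], [0, 0, 0], [0, 0, 0], [0, 0, 0]], delta_pos=[[0.004, 0.0025, 0.02], [0.004, 0.0025, 0.04], [0.004, 0.0025, 0.057], [0.004, 0.0025, 0.057], [0.004, 0.0025, 0.057], [0.004, 0.0025, 0.057], [0.004, 0.0025, 0.057], [0.004, 0.0025, 0.057], [0.004, 0.0025, 0.03], [0.004, 0.0025, -0.01], [0.004, 0.0025, -0.03]], gripper=[1, 1, 1, 1, 0.22, 0.22, 0.22, 0.22, 0.22, -0.2, -0.2])

```text
time: 9.35
position: [0.5666, -0.0057, 0.1102]
tool_rot: [1.0, 0.016, 0.003, 0.001]
ft_force: [1.3, -0.1, 0.4]
grip_width: 0.0412
grip_force: 0.0
```

Run:
```python
from plan import *
here("tray");plan(("jig",0,0,80),("jig",0,0,24))
```

```text
tray local mm [  2.3 -16.5 110.2] t 9.35 F [ 1.3 -0.1  0.4] w 41.2 gf 0.0
('jig', 0, 0, 80) dpos [-0.0291, 0.2536, 0.0303] drot [0.23, -0.21, -70.77]
('jig', 0, 0, 24) dpos [-0.0294, 0.2535, 0.0863] drot [0.23, -0.21, -70.77]
```

arm_command(delta_rot=[[0, 0, -70.8], [0, 0, -70.8], [0, 0, -70.8], [0, 0, -70.8], [0, 0, -70.8], [0, 0, -70.8], [0, 0, -70.8], [0, 0, -70.8], [0, 0, -70.8], [0, 0, -70.8], [0, 0, -70.8], [0, 0, -70.8]], delta_pos=[[-0.029, 0.2535, 0.03], [-0.029, 0.2535, 0.03], [-0.029, 0.2535, 0.03], [-0.029, 0.2535, 0.03], [-0.029, 0.2535, 0.03], [-0.029, 0.2535, 0.03], [-0.029, 0.2535, 0.03], [-0.029, 0.2535, 0.03], [-0.029, 0.2535, 0.03], [-0.029, 0.2535, 0.03], [-0.029, 0.2535, 0.03], [-0.029, 0.2535, 0.03]], gripper=[-0.2, -0.2, -0.2, -0.2, -0.2, -0.2, -0.2, -0.2, -0.2, -0.2, -0.2, -0.2])

```text
time: 10.35
position: [0.5441, -0.2601, 0.0774]
tool_rot: [0.806, 0.592, 0.0, 0.001]
ft_force: [0.6, 0.0, 0.5]
grip_width: 0.0521
grip_force: 0.0
```

Run:
```python
from plan import *
here("jig");plan(("jig",0,0,80),("jig",0,0,24))
```

```text
jig local mm [-0.5  1.6 77.4] t 10.35 F [ 0.2 -0.6  0.5] w 52.1 gf 0.0
('jig', 0, 0, 80) dpos [0.0005, 0.0016, -0.0026] drot [0.08, 0.03, 0.02]
('jig', 0, 0, 24) dpos [0.0005, 0.0015, 0.0534] drot [0.08, 0.03, 0.02]
```

arm_command(delta_rot=[[0, 0, 0], [0, 0, 0], [0, 0, 0], [0, 0, 0], [0, 0, 0], [0, 0, 0], [0, 0, 0], [0, 0, 0], [0, 0, 0], [0, 0, 0], [0, 0, 0], [0, 0, 0]], delta_pos=[[0, 0.0015, 0.02], [0, 0.0015, 0.04], [0, 0.0015, 0.053], [0, 0.0015, 0.053], [0, 0.0015, 0.053], [0, 0.0015, 0.053], [0, 0.0015, 0.053], [0, 0.0015, 0.053], [0, 0, 0.045], [0, -0.002, 0.02], [0, -0.002, -0.01], [0, -0.002, -0.02]], gripper=[-0.2, -0.2, -0.2, 1, 1, 1, 1, 1, 1, 1, 1, 1], grip_force=35)

```text
time: 11.35
position: [0.5436, -0.2603, 0.1006]
tool_rot: [0.806, 0.592, 0.001, 0.003]
ft_force: [1.0, 0.3, -0.9]
grip_width: 0.0235
grip_force: 35.0
```

Run:
```python
from plan import *
here("jig");plan(("tray",0,17,80),("tray",0,17,20))
```

```text
jig local mm [ -0.8   1.9 100.6] t 11.35 F [ 0.6 -0.9 -0.9] w 23.5 gf 34.99134063720703
('tray', 0, 17, 80) dpos [0.2807, -0.0675, 0.0196] drot [0.37, -0.11, 70.78]
('tray', 0, 17, 20) dpos [0.2808, -0.0679, 0.0796] drot [0.37, -0.11, 70.78]
```

arm_command(delta_rot=[[0, 0, 70.8], [0, 0, 70.8], [0, 0, 70.8], [0, 0, 70.8], [0, 0, 70.8], [0, 0, 70.8], [0, 0, 70.8], [0, 0, 70.8], [0, 0, 70.8], [0, 0, 70.8], [0, 0, 70.8], [0, 0, 70.8]], delta_pos=[[0.28, -0.0675, 0.02], [0.28, -0.0675, 0.02], [0.28, -0.0675, 0.02], [0.28, -0.0675, 0.02], [0.28, -0.0675, 0.02], [0.28, -0.0675, 0.02], [0.28, -0.0675, 0.02], [0.28, -0.0675, 0.02], [0.28, -0.0675, 0.02], [0.28, -0.0675, 0.02], [0.28, -0.0675, 0.02], [0.28, -0.0675, 0.02]], gripper=[1, 1, 1, 1, 1, 1, 1, 1, 1, 1, 1, 1])

```text
time: 12.35
position: [0.5612, 0.0286, 0.0767]
tool_rot: [1.0, 0.016, 0.0, 0.0]
ft_force: [0.3, 0.1, -0.6]
grip_width: 0.0238
grip_force: 35.0
```

Run:
```python
from plan import *
here("tray");plan(("tray",0,17,80),("tray",0,17,20))
```

```text
tray local mm [-2.  18.  76.7] t 12.35 F [ 0.3  0.1 -0.6] w 23.8 gf 34.992181062698364
('tray', 0, 17, 80) dpos [0.002, 0.001, -0.0033] drot [0.01, -0.02, -0.01]
('tray', 0, 17, 20) dpos [0.002, 0.001, 0.0567] drot [0.01, -0.02, -0.01]
```

arm_command(delta_rot=[[0, 0, 0], [0, 0, 0], [0, 0, 0], [0, 0, 0], [0, 0, 0], [0, 0, 0], [0, 0, 0], [0, 0, 0], [0, 0, 0], [0, 0, 0], [0, 0, 0]], delta_pos=[[0.002, 0.001, 0.02], [0.002, 0.001, 0.04], [0.002, 0.001, 0.055], [0.002, 0.001, 0.055], [0.002, 0.001, 0.055], [0.002, 0.001, 0.055], [0.002, 0.001, 0.055], [0.002, 0.001, 0.055], [0.002, 0.001, 0.03], [0.002, 0.001, -0.01], [0.002, 0.001, -0.05]], gripper=[1, 1, 1, 1, 0.22, 0.22, 0.22, 0.22, 0.22, 0.15, 0.15])

```text
time: 13.27
position: [0.5623, 0.0274, 0.1273]
tool_rot: [1.0, 0.016, -0.001, -0.0]
ft_force: [1.4, -0.3, -0.2]
grip_width: 0.0361
grip_force: 0.0
```

Run:
```python
from plan import *
here("tray");plan(("rack",-40,0,110),("rack",-40,0,26))
```

```text
tray local mm [ -1.   16.8 127.3] t 13.27 F [ 1.4 -0.3 -0.2] w 36.1 gf 0.0
('rack', -40, 0, 110) dpos [-0.0469, -0.1901, 0.0175] drot [-0.16, 0.07, -109.63]
('rack', -40, 0, 26) dpos [-0.0467, -0.1901, 0.1015] drot [-0.16, 0.07, -109.63]
```

arm_command(delta_rot=[[0, 0, -109.6], [0, 0, -109.6], [0, 0, -109.6], [0, 0, -109.6], [0, 0, -109.6], [0, 0, -109.6], [0, 0, -109.6], [0, 0, -109.6], [0, 0, -109.6], [0, 0, -109.6], [0, 0, -109.6], [0, 0, -109.6]], delta_pos=[[-0.047, -0.19, 0.017], [-0.047, -0.19, 0.017], [-0.047, -0.19, 0.017], [-0.047, -0.19, 0.017], [-0.047, -0.19, 0.017], [-0.047, -0.19, 0.017], [-0.047, -0.19, 0.017], [-0.047, -0.19, 0.017], [-0.047, -0.19, 0.017], [-0.047, -0.19, 0.017], [-0.047, -0.19, 0.017], [-0.047, -0.19, 0.017]], gripper=[0.1, 0.1, 0.1, 0.1, 0.1, 0.1, 0.1, 0.1, 0.1, 0.1, 0.1, 0.1])

```text
time: 14.27
position: [0.5106, 0.2159, 0.1104]
tool_rot: [0.719, 0.695, 0.001, 0.0]
ft_force: [-0.4, 0.4, 0.2]
grip_width: 0.0394
grip_force: 0.0
```

Run:
```python
from plan import *
here("rack");plan(("rack",-40,0,110),("rack",-40,0,26))
from rig import viewer
c=viewer.camera("side");cv2.imwrite("pics/s2.png",cv2.resize(c["pixels"][120:400,200:400],None,fx=2.1,fy=2.1,interpolation=cv2.INTER_CUBIC))
```

```text
rack local mm [-40.5  -1.1 110.4] t 14.27 F [0.5 0.3 0.2] w 39.4 gf 0.0
('rack', -40, 0, 110) dpos [0.0, -0.0012, 0.0004] drot [0.1, -0.0, -23.32]
('rack', -40, 0, 26) dpos [-0.0, -0.0014, 0.0844] drot [0.1, -0.0, -23.32]
```

View pics/s2.png

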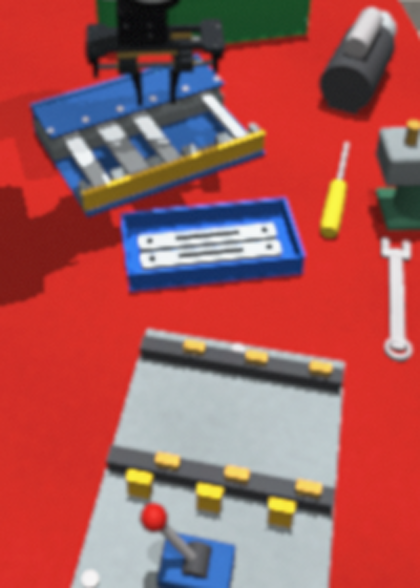

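The side view shows both straps in the tray at crop (208,247), the lever leaning back with its knob at (153,517), and the jig empty. Now the first blank.

arm_command(delta_rot=[[0, 0, -7], [0, 0, -14], [0, 0, -21], [0, 0, -23.3], [0, 0, -23.3], [0, 0, -23.3], [0, 0, -23.3]], delta_pos=[[0, -0.001, 0], [0, -0.001, 0], [0, -0.001, 0.02], [0, -0.001, 0.05], [0, -0.001, 0.055], [0, -0.001, 0.055], [0, -0.001, 0.055]], gripper=[0.1, 0.1, 0.1, 0.1, 0.1, 0.1, 0.1])

```text
time: 14.9
position: [0.5095, 0.2159, 0.055]
tool_rot: [0.567, 0.824, 0.0, 0.0]
ft_force: [0.2, 0.4, 0.4]
grip_width: 0.0391
grip_force: 0.0
```

Run:
```python
from plan import *
here("rack");plan(("rack",-40,0,24))
```

```text
rack local mm [-40.1  -0.1  55. ] t 14.9 F [ 0.3 -0.3  0.4] w 39.1 gf 0.0
('rack', -40, 0, 24) dpos [0.0001, -0.0001, 0.031] drot [0.01, -0.0, -0.51]
```

arm_command(delta_rot=[[0, 0, -0.5], [0, 0, -0.5], [0, 0, -0.5], [0, 0, -0.5], [0, 0, -0.5], [0, 0, -0.5], [0, 0, -0.5], [0, 0, -0.5], [0, 0, -0.5]], delta_pos=[[0, 0, 0.015], [0, 0, 0.031], [0, 0, 0.031], [0, 0, 0.031], [0, 0, 0.031], [0, 0, 0.031], [0, 0, 0.031], [0, 0, 0.031], [0, 0, 0.031]], gripper=[0.1, 0.1, 0.1, 1, 1, 1, 1, 1, 1], grip_force=45)

```text
time: 15.65
position: [0.5103, 0.216, 0.0247]
tool_rot: [0.563, 0.827, 0.001, 0.001]
ft_force: [-0.6, -0.2, 6.9]
grip_width: 0.0232
grip_force: 45.0
```

Run:
```python
from plan import *
here("rack")
# tilt about the rear bottom edge (95,30) then draw 120 along bar axis; from TCP local (x,y,z)
o=status.get_obs(); p=F["rack"]; l=R.from_euler("z",-p[2]).apply(o["position"]-[p[0],p[1],0])*1e3
def piv(t): 
    a=np.radians(t); dx,dz=l[0]-95,l[2]-30
    return 95+dx*np.cos(a)+dz*np.sin(a), 30-dx*np.sin(a)+dz*np.cos(a)
T=[]
for t in(1.7,3.4,5):
    x,z=piv(t); T.append(("rack",x,l[1],z,0,t))
x,z=piv(5); a=np.radians(5)
for d in(30,130): T.append(("rack",x-d*np.cos(a),l[1],z+d*np.sin(a),0,5))
plan(*T)
```

```text
rack local mm [-40.3  -0.9  24.7] t 15.65 F [0.1 0.7 6.9] w 23.2 gf 45.00223517417908
('rack', np.float64(-40.34998741883176), np.float64(-0.853756332853736), np.float64(28.760403858350667), 0, 1.7) dpos [-0.0001, 0.0, -0.004] drot [0.15, -1.68, 0.08]
('rack', np.float64(-40.327188653232994), np.float64(-0.853756332853736), np.float64(32.77627521773219), 0, 3.4) dpos [-0.0001, 0.0, -0.008] drot [0.15, -3.38, 0.08]
('rack', np.float64(-40.19690846411926), np.float64(-0.853756332853736), np.float64(36.553749660832786), 0, 5) dpos [0.0001, 0.0, -0.0118] drot [0.15, -4.98, 0.08]
('rack', np.float64(-70.08274940687163), np.float64(-0.853756332853736), np.float64(39.16842194326253), 0, 5) dpos [-0.0298, -0.0, -0.0144] drot [0.15, -4.98, 0.08]
('rack', np.float64(-169.70221921604616), np.float64(-0.853756332853736), np.float64(47.883996218028344), 0, 5) dpos [-0.1295, -0.0001, -0.0231] drot [0.15, -4.98, 0.08]
```

arm_command(delta_rot=[[0, -0.8, 0], [0, -1.7, 0], [0, -2.5, 0], [0, -3.4, 0], [0, -4.2, 0], [0, -5, 0], [0, -5, 0], [0, -5, 0]], delta_pos=[[0, 0, -0.002], [0, 0, -0.004], [0, 0, -0.006], [0, 0, -0.008], [0, 0, -0.01], [0, 0, -0.012], [0, 0, -0.012], [0, 0, -0.012]], gripper=[1, 1, 1, 1, 1, 1, 1, 1])

```text
time: 16.32
position: [0.5091, 0.216, 0.0355]
tool_rot: [0.562, 0.826, -0.025, 0.036]
ft_force: [-0.3, 0.4, -1.2]
grip_width: 0.0236
grip_force: 45.0
```

Run:
```python
from plan import *
here("rack")
o=status.get_obs(); z=R.from_quat(o["tool_rot"]).as_matrix(); print("tilt",np.degrees(np.arcsin(-z[2,0])))
from rig import viewer
c=viewer.camera("side");cv2.imwrite("pics/s3.png",cv2.resize(c["pixels"][130:230,200:340],None,fx=4,fy=4,interpolation=cv2.INTER_CUBIC))
```

```text
rack local mm [-39.8   0.3  35.5] t 16.32 F [ 0.4  0.2 -1.2] w 23.6 gf 44.996066093444824
tilt 4.99213523654987
```

View pics/s3.png

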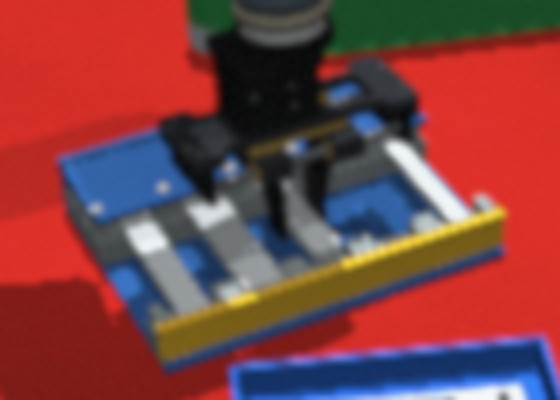

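arm_command(delta_rot=[[0, 0, 0], [0, 0, 0], [0, 0, 0], [0, 0, 0], [0, 0, 0]], delta_pos=[[0, 0, -0.001], [-0.006, 0, -0.001], [-0.012, 0, -0.001], [-0.018, 0, -0.001], [-0.024, 0, -0.001]], gripper=[1, 1, 1, 1, 1])

```text
time: 16.78
position: [0.5184, 0.1927, 0.0385]
tool_rot: [0.562, 0.826, -0.025, 0.036]
ft_force: [-0.2, 0.4, -1.8]
grip_width: 0.0232
grip_force: 45.0
```

arm_command(delta_rot=[[0, 0, 0], [0, 0, 0], [0, 0, 0], [0, 0, 0], [0, 0, 0], [0, 0, 0]], delta_pos=[[-0.015, 0, 0], [-0.03, 0, 0], [-0.045, 0, 0], [-0.06, 0, 0], [-0.075, 0, 0], [-0.075, 0, 0]], gripper=[1, 1, 1, 1, 1, 1])

```text
time: 17.28
position: [0.5475, 0.1214, 0.0456]
tool_rot: [0.563, 0.825, -0.024, 0.037]
ft_force: [-0.0, 0.5, -2.2]
grip_width: 0.0234
grip_force: 44.8
```

Run:
```python
from plan import *
here("rack"); plan(("rack",-170,0,100))
```

```text
rack local mm [-141.9   -0.9   45.6] t 17.28 F [ 0.5 -0.2 -2.2] w 23.4 gf 44.841721057891846
('rack', -170, 0, 100) dpos [-0.0328, -0.0007, -0.0518] drot [0.12, 5.08, -0.07]
```

arm_command(delta_rot=[[0, 2, 0], [0, 5, 0], [0, 5, 0], [0, 5, 0]], delta_pos=[[-0.012, 0, -0.02], [-0.03, 0, -0.052], [-0.033, 0, -0.052], [-0.033, 0, -0.052]], gripper=[1, 1, 1, 1])

```text
time: 17.62
position: [0.5584, 0.0962, 0.1016]
tool_rot: [0.564, 0.826, 0.001, 0.002]
ft_force: [-0.6, 0.1, -2.5]
grip_width: 0.0236
grip_force: 44.8
```

Run:
```python
from plan import *
here("rack"); plan(("jig",-30,-68,90))
```

```text
rack local mm [-169.4   -1.8  101.6] t 17.62 F [ 0.3  0.5 -2.5] w 23.6 gf 44.84173357486725
('jig', -30, -68, 90) dpos [-0.3931, -0.1075, 0.012] drot [0.33, 0.04, 38.77]
```

arm_command(delta_rot=[[0, 0, 38.8], [0, 0, 38.8], [0, 0, 38.8], [0, 0, 38.8], [0, 0, 38.8], [0, 0, 38.8], [0, 0, 38.8], [0, 0, 38.8], [0, 0, 38.8], [0, 0, 38.8], [0, 0, 38.8], [0, 0, 38.8]], delta_pos=[[-0.393, -0.1075, 0.012], [-0.393, -0.1075, 0.012], [-0.393, -0.1075, 0.012], [-0.393, -0.1075, 0.012], [-0.393, -0.1075, 0.012], [-0.393, -0.1075, 0.012], [-0.393, -0.1075, 0.012], [-0.393, -0.1075, 0.012], [-0.393, -0.1075, 0.012], [-0.393, -0.1075, 0.012], [-0.393, -0.1075, 0.012], [-0.393, -0.1075, 0.012]], gripper=[1, 1, 1, 1, 1, 1, 1, 1, 1, 1, 1, 1])

```text
time: 18.62
position: [0.5992, -0.3079, 0.0857]
tool_rot: [0.806, 0.592, -0.0, -0.001]
ft_force: [-0.7, 0.6, -1.7]
grip_width: 0.0233
grip_force: 44.8
```

Run:
```python
from plan import *
here("jig"); plan(("jig",-30,-67,60),("jig",-30,-67,27))
from rig import viewer
c=viewer.camera("top");cv2.imwrite("pics/t4.png",cv2.resize(c["pixels"][110:270,300:480],None,fx=3.5,fy=3.5,interpolation=cv2.INTER_CUBIC))
```

```text
jig local mm [-29.6 -65.3  85.7] t 18.62 F [ 0.3  0.9 -1.7] w 23.3 gf 44.841737151145935
('jig', -30, -67, 60) dpos [-0.0004, 0.0018, 0.0257] drot [-0.17, -0.05, -0.02]
('jig', -30, -67, 27) dpos [-0.0005, 0.0019, 0.0587] drot [-0.17, -0.05, -0.02]
```

View pics/t4.png

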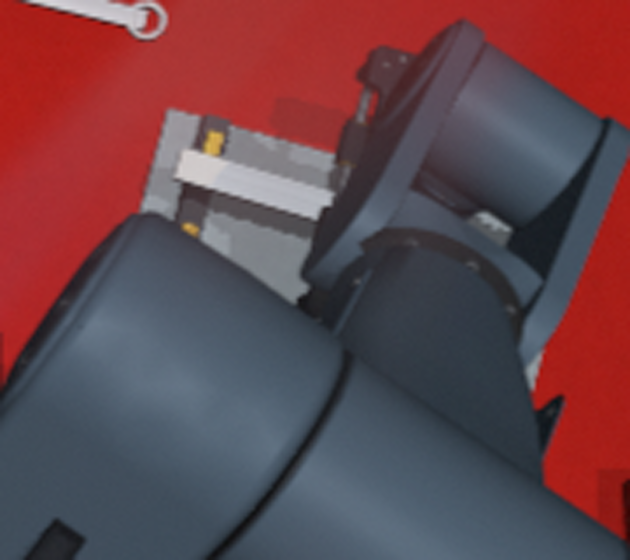

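arm_command(delta_rot=[[0, 0, 0], [0, 0, 0], [0, 0, 0], [0, 0, 0], [0, 0, 0], [0, 0, 0]], delta_pos=[[0, 0.002, 0.02], [0, 0.002, 0.04], [0, 0.002, 0.055], [0, 0.002, 0.06], [0, 0.002, 0.06], [0, 0.002, 0.06]], gripper=[1, 1, 1, 1, 1, 1])

```text
time: 19.17
position: [0.6021, -0.3059, 0.0275]
tool_rot: [0.805, 0.594, -0.0, -0.001]
ft_force: [-0.1, 0.1, -1.7]
grip_width: 0.0231
grip_force: 44.9
```

Run:
```python
from plan import *
here("jig"); plan(("jig",-30,-67,24))
```

```text
jig local mm [-26.8 -67.5  27.5] t 19.17 F [ 0.1  0.1 -1.7] w 23.1 gf 44.88349914550781
('jig', -30, -67, 24) dpos [-0.0032, -0.0005, 0.0035] drot [-0.07, -0.03, 0.25]
```

arm_command(delta_rot=[[0, 0, 0], [0, 0, 0], [0, 0, 0], [0, 0, 0], [0, 0, 0], [0, 0, 0], [0, 0, 0], [0, 0, 0], [0, 0, 0]], delta_pos=[[0, 0, 0.0015], [0, 0, 0.003], [-0.003, 0, 0.003], [-0.006, 0, 0.003], [-0.009, 0, 0.003], [-0.012, 0, 0.003], [-0.014, 0, 0.003], [-0.016, 0, 0.003], [-0.016, 0, 0.003]], gripper=[1, 1, 1, 1, 1, 1, 1, 1, 1])

```text
time: 19.92
position: [0.5988, -0.3183, 0.0248]
tool_rot: [0.806, 0.592, 0.003, -0.003]
ft_force: [5.4, 13.3, 0.8]
grip_width: 0.0232
grip_force: 44.9
```

Run:
```python
from plan import *
here("jig")
```

```text
jig local mm [-39.6 -68.1  24.8] t 19.92 F [14.3 -1.2  0.8] w 23.2 gf 44.871686697006226
```

arm_command(delta_rot=[[0, 0, 0], [0, 0, 0], [0, 0, 0], [0, 0, 0], [0, 0, 0], [0, 0, 0], [0, 0, 0]], delta_pos=[[0, 0.002, 0], [0, 0.004, 0], [0, 0.004, 0], [0.001, 0.004, 0], [0.002, 0.004, -0.001], [0.002, 0.004, -0.001], [0.002, 0.004, -0.001]], gripper=[1, 1, 0.1, 0.1, 0.1, 0.1, 0.1])

```text
time: 20.5
position: [0.6022, -0.3233, 0.0262]
tool_rot: [0.805, 0.593, 0.0, 0.001]
ft_force: [0.1, 0.3, -0.2]
grip_width: 0.0383
grip_force: 0.0
```

arm_command(delta_rot=[[0, 0, 0], [0, 0, 0], [0, 0, 0], [0, 0, 0], [0, 0, 0], [0, 0, 0], [0, 0, 0], [0, 0, 0]], delta_pos=[[0, 0.003, 0], [0, 0.006, 0], [0, 0.008, 0], [0, 0.01, 0], [0, 0.012, 0], [0, 0.014, 0], [0, 0.014, 0], [0, 0.014, 0]], gripper=[0.1, 0.1, 0.1, 0.1, 0.1, 0.1, 0.1, 0.1])

```text
time: 21.17
position: [0.6113, -0.3251, 0.0253]
tool_rot: [0.805, 0.593, -0.002, -0.004]
ft_force: [-8.6, 1.3, 5.3]
grip_width: 0.0393
grip_force: 4.2
```

Run:
```python
from plan import *
here("jig")
```

```text
jig local mm [-42.4 -82.   25.3] t 21.17 F [-1.4  8.6  5.3] w 39.3 gf 4.151982665061951
```

arm_command(delta_rot=[[0, 0, 0], [0, 0, 0], [0, 0, 0], [0, 0, 0], [0, 0, 0]], delta_pos=[[0, -0.005, 0], [0, -0.008, 0], [0, -0.008, -0.02], [0, -0.008, -0.06], [0, -0.008, -0.1]], gripper=[0.1, 0.1, 0.1, 0.1, 0.1])

```text
time: 21.58
position: [0.6069, -0.3234, 0.1248]
tool_rot: [0.805, 0.593, -0.0, -0.002]
ft_force: [1.1, -1.3, 0.3]
grip_width: 0.0394
grip_force: 0.0
```

Run:
```python
from plan import *
here("jig"); plan(("rack",-40,116,110))
```

```text
jig local mm [-42.1 -77.4 124.8] t 21.58 F [-0.9 -1.5  0.3] w 39.4 gf 0.0
('rack', -40, 116, 110) dpos [0.4136, -0.3437, 0.0164] drot [-0.13, -0.14, -38.71]
```

arm_command(delta_rot=[[0, 0, -38.7], [0, 0, -38.7], [0, 0, -38.7], [0, 0, -38.7], [0, 0, -38.7], [0, 0, -38.7], [0, 0, -38.7], [0, 0, -38.7], [0, 0, -38.7], [0, 0, -38.7], [0, 0, -38.7], [0, 0, -38.7]], delta_pos=[[0.413, -0.344, 0.016], [0.413, -0.344, 0.016], [0.413, -0.344, 0.016], [0.413, -0.344, 0.016], [0.413, -0.344, 0.016], [0.413, -0.344, 0.016], [0.413, -0.344, 0.016], [0.413, -0.344, 0.016], [0.413, -0.344, 0.016], [0.413, -0.344, 0.016], [0.413, -0.344, 0.016], [0.413, -0.344, 0.016]], gripper=[0.1, 0.1, 0.1, 0.1, 0.1, 0.1, 0.1, 0.1, 0.1, 0.1, 0.1, 0.1])

```text
time: 22.58
position: [0.4162, 0.1392, 0.1112]
tool_rot: [0.564, 0.826, 0.001, 0.001]
ft_force: [1.4, 1.0, -0.8]
grip_width: 0.0389
grip_force: 0.0
```

Run:
```python
import sys
from plan import *
here("rack"); plan(("rack",-40,116,110),("rack",-40,116,24))
import ov
a=ov.over("top",(320,470,135,265),0); b=ov.over("side",(200,340,130,230),0)
a=cv2.resize(a,None,fx=.6,fy=.6); b=cv2.resize(b,(380,int(380*100/140)))
o=np.zeros((400,800,3),np.uint8); o[:a.shape[0],:a.shape[1]]=a[:400]; o[:b.shape[0],420:]=b; cv2.imwrite("pics/m5.png",o)
```

```text
rack local mm [-77.4 114.8 111.2] t 22.58 F [ 0.4 -1.6 -0.8] w 38.9 gf 0.0
('rack', -40, 116, 110) dpos [0.0374, -0.0012, 0.0012] drot [0.18, 0.03, -0.05]
('rack', -40, 116, 24) dpos [0.0374, -0.0015, 0.0872] drot [0.18, 0.03, -0.05]
```

View pics/m5.png

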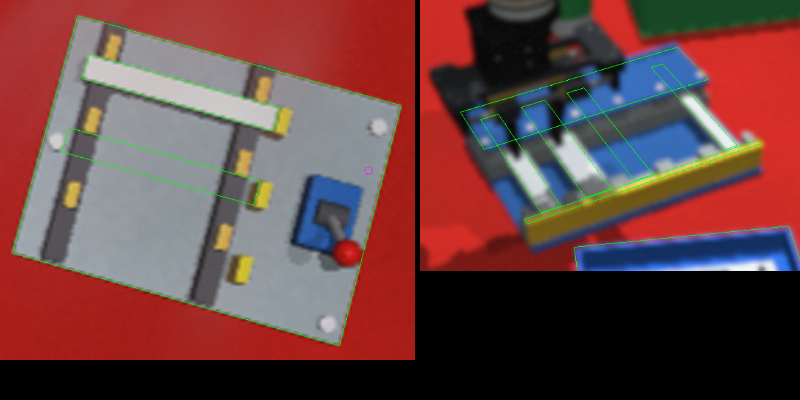

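The first blank sits on the lane 0 outline against its blocks, and the second is still in lane y=116. Fetching it.

arm_command(delta_rot=[[0, 0, 0], [0, 0, 0], [0, 0, 0], [0, 0, 0], [0, 0, 0], [0, 0, 0]], delta_pos=[[0.035, -0.001, 0.0], [0.037, -0.001, 0.03], [0.037, -0.001, 0.055], [0.037, -0.001, 0.055], [0.037, -0.001, 0.055], [0.037, -0.001, 0.055]], gripper=[0.1, 0.1, 0.1, 0.1, 0.1, 0.1])

```text
time: 23.18
position: [0.4028, 0.1711, 0.0565]
tool_rot: [0.564, 0.826, 0.001, 0.001]
ft_force: [-0.0, -0.4, -0.1]
grip_width: 0.0392
grip_force: 0.0
```

Run:
```python
from plan import *
here("rack"); plan(("rack",-40,116,24))
```

```text
rack local mm [-42.8 115.6  56.5] t 23.18 F [-0.4  0.2 -0.1] w 39.2 gf 0.0
('rack', -40, 116, 24) dpos [0.0028, -0.0004, 0.0325] drot [0.09, 0.02, -0.06]
```

arm_command(delta_rot=[[0, 0, 0], [0, 0, 0], [0, 0, 0], [0, 0, 0], [0, 0, 0], [0, 0, 0], [0, 0, 0], [0, 0, 0], [0, 0, 0]], delta_pos=[[0.002, 0, 0.016], [0.002, 0, 0.032], [0.002, 0, 0.032], [0.002, 0, 0.032], [0.002, 0, 0.032], [0.002, 0, 0.032], [0.002, 0, 0.032], [0.002, 0, 0.032], [0.002, 0, 0.032]], gripper=[0.1, 0.1, 0.1, 1, 1, 1, 1, 1, 1], grip_force=45)

```text
time: 23.93
position: [0.4021, 0.1734, 0.025]
tool_rot: [0.563, 0.826, 0.001, 0.001]
ft_force: [0.7, -0.6, 6.2]
grip_width: 0.0234
grip_force: 45.0
```

arm_command(delta_rot=[[0, -0.8, 0], [0, -1.7, 0], [0, -2.5, 0], [0, -3.4, 0], [0, -4.2, 0], [0, -5, 0], [0, -5, 0], [0, -5, 0]], delta_pos=[[0, 0, -0.002], [0, 0, -0.004], [0, 0, -0.006], [0, 0, -0.008], [0, 0, -0.01], [0, 0, -0.012], [0, 0, -0.0128], [0, 0, -0.0128]], gripper=[1, 1, 1, 1, 1, 1, 1, 1])

```text
time: 24.6
position: [0.4008, 0.1736, 0.037]
tool_rot: [0.562, 0.826, -0.024, 0.036]
ft_force: [0.2, 0.6, -1.2]
grip_width: 0.0236
grip_force: 45.0
```

Run:
```python
from plan import *
here("rack")
o=status.get_obs(); z=R.from_quat(o["tool_rot"]).as_matrix(); print("tilt",np.degrees(np.arcsin(-z[2,0])))
```

```text
rack local mm [-39.7 116.6  37. ] t 24.6 F [ 0.5 -0.4 -1.2] w 23.6 gf 44.96134042739868
tilt 4.990198125312438
```

Same as before: draw out along the bar axis.

arm_command(delta_rot=[[0, 0, 0], [0, 0, 0], [0, 0, 0], [0, 0, 0]], delta_pos=[[-0.006, 0, 0], [-0.012, 0, 0], [-0.018, 0, 0], [-0.024, 0, 0]], gripper=[1, 1, 1, 1])

```text
time: 24.93
position: [0.4099, 0.1502, 0.0387]
tool_rot: [0.563, 0.825, -0.025, 0.036]
ft_force: [0.3, -0.1, -1.4]
grip_width: 0.0234
grip_force: 45.0
```

arm_command(delta_rot=[[0, 0, 0], [0, 0, 0], [0, 0, 0], [0, 0, 0], [0, 0, 0], [0, 0, 0]], delta_pos=[[-0.015, 0, 0], [-0.03, 0, 0], [-0.045, 0, 0], [-0.06, 0, 0], [-0.075, 0, 0], [-0.075, 0, 0]], gripper=[1, 1, 1, 1, 1, 1])

```text
time: 25.43
position: [0.4389, 0.0792, 0.0456]
tool_rot: [0.564, 0.825, -0.024, 0.037]
ft_force: [0.0, -0.2, -1.4]
grip_width: 0.0232
grip_force: 45.0
```

Run:
```python
from plan import *
here("rack"); plan(("rack",-170,116,100))
```

```text
rack local mm [-141.6  115.6   45.6] t 25.43 F [-0.2  0.1 -1.4] w 23.2 gf 44.96089160442352
('rack', -170, 116, 100) dpos [-0.0331, -0.0002, -0.0517] drot [0.13, 5.06, -0.19]
```

arm_command(delta_rot=[[0, 2, 0], [0, 5, 0], [0, 5, 0], [0, 5, 0]], delta_pos=[[-0.012, 0, -0.02], [-0.03, 0, -0.052], [-0.033, 0, -0.052], [-0.033, 0, -0.052]], gripper=[1, 1, 1, 1])

```text
time: 25.77
position: [0.4494, 0.0536, 0.1013]
tool_rot: [0.565, 0.825, 0.001, 0.003]
ft_force: [-0.1, 0.4, -1.5]
grip_width: 0.0236
grip_force: 45.0
```

Run:
```python
from plan import *
here("rack"); plan(("jig",-28,7,90))
```

```text
rack local mm [-169.2  115.2  101.3] t 25.77 F [ 0.4 -0.  -1.5] w 23.6 gf 44.96092200279236
('jig', -28, 7, 90) dpos [-0.3447, -0.0469, 0.0121] drot [0.31, 0.07, 38.64]
```

arm_command(delta_rot=[[0, 0, 38.6], [0, 0, 38.6], [0, 0, 38.6], [0, 0, 38.6], [0, 0, 38.6], [0, 0, 38.6], [0, 0, 38.6], [0, 0, 38.6], [0, 0, 38.6], [0, 0, 38.6], [0, 0, 38.6], [0, 0, 38.6]], delta_pos=[[-0.345, -0.047, 0.012], [-0.345, -0.047, 0.012], [-0.345, -0.047, 0.012], [-0.345, -0.047, 0.012], [-0.345, -0.047, 0.012], [-0.345, -0.047, 0.012], [-0.345, -0.047, 0.012], [-0.345, -0.047, 0.012], [-0.345, -0.047, 0.012], [-0.345, -0.047, 0.012], [-0.345, -0.047, 0.012], [-0.345, -0.047, 0.012]], gripper=[1, 1, 1, 1, 1, 1, 1, 1, 1, 1, 1, 1])

```text
time: 26.77
position: [0.5278, -0.2801, 0.0863]
tool_rot: [0.804, 0.594, -0.001, -0.003]
ft_force: [0.5, 0.7, -0.9]
grip_width: 0.0235
grip_force: 45.0
```

Run:
```python
from plan import *
here("jig"); plan(("jig",-28,7,27))
```

```text
jig local mm [-24.5  11.1  86.3] t 26.77 F [ 0.8 -0.3 -0.9] w 23.5 gf 44.96143341064453
('jig', -28, 7, 27) dpos [-0.0037, 0.0044, 0.0592] drot [-0.31, -0.12, 0.3]
```

arm_command(delta_rot=[[0, 0, 0], [0, 0, 0.3], [0, 0, 0.3], [0, 0, 0.3], [0, 0, 0.3], [0, 0, 0.3]], delta_pos=[[-0.002, 0.003, 0.02], [-0.002, 0.004, 0.04], [-0.002, 0.004, 0.055], [-0.002, 0.004, 0.06], [-0.002, 0.004, 0.06], [-0.002, 0.004, 0.06]], gripper=[1, 1, 1, 1, 1, 1])

```text
time: 27.27
position: [0.5327, -0.2847, 0.0281]
tool_rot: [0.806, 0.592, -0.0, -0.001]
ft_force: [-0.4, 0.4, -0.4]
grip_width: 0.0234
grip_force: 45.0
```

Run:
```python
from plan import *
here("jig"); plan(("jig",-40,6,24))
```

```text
jig local mm [-27.4   5.   28.1] t 27.27 F [ 0.3  0.5 -0.4] w 23.4 gf 44.961567521095276
('jig', -40, 6, 24) dpos [-0.0126, -0.001, 0.0041] drot [-0.06, -0.02, 0.03]
```

arm_command(delta_rot=[[0, 0, 0], [0, 0, 0], [0, 0, 0], [0, 0, 0], [0, 0, 0], [0, 0, 0], [0, 0, 0], [0, 0, 0], [0, 0, 0]], delta_pos=[[0, 0, 0.0015], [0, 0, 0.0035], [-0.003, 0, 0.0035], [-0.006, 0, 0.0035], [-0.009, 0, 0.0035], [-0.012, 0, 0.0035], [-0.014, 0, 0.0035], [-0.016, 0, 0.0035], [-0.016, 0, 0.0035]], gripper=[1, 1, 1, 1, 1, 1, 1, 1, 1])

```text
time: 28.02
position: [0.5298, -0.297, 0.0251]
tool_rot: [0.807, 0.59, 0.003, -0.002]
ft_force: [8.4, 14.3, 5.0]
grip_width: 0.0234
grip_force: 45.0
```

Run:
```python
from plan import *
here("jig")
```

```text
jig local mm [-40.    4.2  25.1] t 28.02 F [16.2 -3.7  5. ] w 23.4 gf 44.96137261390686
```

arm_command(delta_rot=[[0, 0, 0], [0, 0, 0], [0, 0, 0], [0, 0, 0], [0, 0, 0], [0, 0, 0], [0, 0, 0]], delta_pos=[[0, 0.001, 0], [0, 0.002, 0], [0, 0.002, 0], [0.001, 0.002, 0], [0.002, 0.002, -0.001], [0.002, 0.002, -0.001], [0.002, 0.002, -0.001]], gripper=[1, 1, 0.1, 0.1, 0.1, 0.1, 0.1])

```text
time: 28.6
position: [0.5306, -0.3009, 0.0256]
tool_rot: [0.806, 0.591, -0.0, 0.0]
ft_force: [-0.2, 0.6, -0.1]
grip_width: 0.0382
grip_force: 0.0
```

arm_command(delta_rot=[[0, 0, 0], [0, 0, 0], [0, 0, 0], [0, 0, 0], [0, 0, 0], [0, 0, 0], [0, 0, 0], [0, 0, 0]], delta_pos=[[0, 0.003, 0], [0, 0.006, 0], [0, 0.008, 0], [0, 0.01, 0], [0, 0.012, 0], [0, 0.014, 0], [0, 0.014, 0], [0, 0.014, 0]], gripper=[0.1, 0.1, 0.1, 0.1, 0.1, 0.1, 0.1, 0.1])

```text
time: 29.27
position: [0.5407, -0.303, 0.0252]
tool_rot: [0.806, 0.592, -0.002, -0.004]
ft_force: [-7.0, -0.4, 5.5]
grip_width: 0.0393
grip_force: 3.5
```

Run:
```python
from plan import *
here("jig")
```

```text
jig local mm [-42.5  -8.   25.2] t 29.27 F [-2.5  6.6  5.5] w 39.3 gf 3.5338152945041656
```

arm_command(delta_rot=[[0, 0, 0], [0, 0, 0], [0, 0, 0], [0, 0, 0], [0, 0, 0], [0, 0, 0], [0, 0, 0], [0, 0, 0], [0, 0, 0], [0, 0, 0], [0, 0, 0], [0, 0, 0]], delta_pos=[[0, -0.005, 0], [0, -0.008, 0], [0, -0.008, -0.02], [0, -0.008, -0.06], [0, -0.008, -0.1], [0.38, -0.05, -0.2], [0.38, -0.05, -0.2], [0.38, -0.05, -0.2], [0.38, -0.05, -0.2], [0.38, -0.05, -0.2], [0.38, -0.05, -0.2], [0.38, -0.05, -0.2]], gripper=[0.1, 0.1, 0.1, 0.1, 0.1, 1, 1, 1, 1, 1, 1, 1])

```text
time: 30.27
position: [0.5916, -0.023, 0.2001]
tool_rot: [0.806, 0.592, 0.001, 0.001]
ft_force: [1.1, 0.1, 0.4]
grip_width: 0.0032
grip_force: 0.0
```

Run:
```python
from plan import *
here("jig"); plan(("jig",-170,100,200),("jig",-170,100,95))
import ov
a=ov.over("top",(320,470,135,265),0); b=ov.over("side",(205,375,145,415),0)
a=cv2.resize(a,None,fx=.7,fy=.7); b=cv2.resize(b,(300,476))
o=np.zeros((480,800,3),np.uint8); o[:a.shape[0],:a.shape[1]]=a[:480]; o[:476,495:795]=b; cv2.imwrite("pics/m6.png",o)
```

```text
jig local mm [239.9  27.1 200.1] t 30.27 F [ 0.4 -1.   0.4] w 3.2 gf 0.0
('jig', -170, 100, 200) dpos [-0.41, -0.0724, -0.0003] drot [0.12, -0.04, -0.06]
('jig', -170, 100, 95) dpos [-0.4101, -0.0726, 0.1047] drot [0.12, -0.04, -0.06]
```

View pics/m6.png

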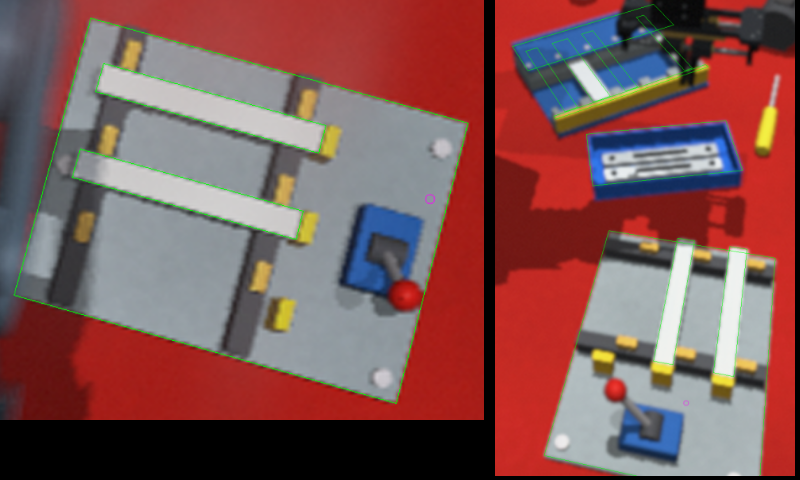

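Both blanks sit on their outlines, at crop (215,110) and (190,195). Next, throw the lever over.

arm_command(delta_rot=[[0, 0, 0], [0, 0, 0], [0, 0, 0], [0, 0, 0], [0, 0, 0], [0, 0, 0], [0, 0, 0], [0, 0, 0], [0, 0, 0], [0, 0, 0], [0, 0, 0], [0, 0, 0]], delta_pos=[[-0.41, -0.072, 0], [-0.41, -0.072, 0], [-0.41, -0.072, 0], [-0.41, -0.072, 0], [-0.41, -0.072, 0], [-0.41, -0.072, 0], [-0.41, -0.072, 0], [-0.41, -0.072, 0], [-0.41, -0.072, 0], [-0.41, -0.072, 0], [-0.41, -0.072, 0], [-0.41, -0.072, 0]], gripper=[1, 1, 1, 1, 1, 1, 1, 1, 1, 1, 1, 1])

```text
time: 31.37
position: [0.3977, -0.3977, 0.1991]
tool_rot: [0.808, 0.589, 0.0, 0.001]
ft_force: [-0.7, 0.6, -0.1]
grip_width: 0.0006
grip_force: 0.0
```

Run:
```python
from plan import *
here("jig"); plan(("jig",-170,100,95))
```

```text
jig local mm [-175.6  100.1  199.1] t 31.37 F [ 0.4  0.9 -0.1] w 0.6 gf 0.0
('jig', -170, 100, 95) dpos [0.0056, -0.0001, 0.1041] drot [0.07, 0.05, -0.37]
```

arm_command(delta_rot=[[0, 0, 0], [0, 0, 0], [0, 0, 0], [0, 0, 0], [0, 0, 0], [0, 0, 0]], delta_pos=[[0.003, 0, 0.03], [0.003, 0, 0.06], [0.003, 0, 0.09], [0.003, 0, 0.104], [0.003, 0, 0.104], [0.003, 0, 0.104]], gripper=[1, 1, 1, 1, 1, 1])

```text
time: 31.87
position: [0.4003, -0.3904, 0.0947]
tool_rot: [0.806, 0.592, 0.0, -0.001]
ft_force: [0.1, -0.2, 0.6]
grip_width: 0.0008
grip_force: 0.0
```

arm_command(delta_rot=[[0, 0, 0], [0, 0, 0], [0, 0, 0], [0, 0, 0], [0, 0, 0], [0, 0, 0], [0, 0, 0], [0, 0, 0], [0, 0, 0], [0, 0, 0], [0, 0, 0], [0, 0, 0]], delta_pos=[[0, 0.01, 0], [0, 0.02, 0], [0, 0.03, 0], [0, 0.04, 0], [0, 0.05, 0], [0, 0.06, 0], [0, 0.07, 0], [0, 0.08, 0], [0, 0.09, 0], [0, 0.1, 0], [0, 0.107, 0], [0, 0.112, 0]], gripper=[1, 1, 1, 1, 1, 1, 1, 1, 1, 1, 1, 1])

```text
time: 32.87
position: [0.5078, -0.4255, 0.0949]
tool_rot: [0.806, 0.592, 0.0, -0.0]
ft_force: [-0.5, -0.3, -0.4]
grip_width: 0.0001
grip_force: 0.4
```

Run:
```python
from plan import *
here("jig")
```

```text
jig local mm [-169.2  -13.3   94.9] t 32.87 F [-0.4  0.4 -0.4] w 0.1 gf 0.448103416711092
```

arm_command(delta_rot=[[0, 0, 0], [0, 0, 0], [0, 0, 0], [0, 0, 0], [0, 0, 0], [0, 0, 0]], delta_pos=[[0, 0.002, 0], [0, 0.004, 0], [0, 0.006, 0], [0, 0.008, 0], [0, 0.009, 0], [0, 0.009, 0]], gripper=[1, 1, 1, 1, 1, 1])

```text
time: 33.37
position: [0.5132, -0.4271, 0.095]
tool_rot: [0.806, 0.592, -0.001, -0.003]
ft_force: [-6.0, 1.6, 0.2]
grip_width: 0.0004
grip_force: 2.8
```

Run:
```python
from plan import *
here("jig")
```

```text
jig local mm [-169.1  -18.9   95. ] t 33.37 F [-0.3  6.2  0.2] w 0.4 gf 2.7853989601135254
```

The lever is at its stop (6 N at y=-19, the mirror of the earlier stop). I'll back off, lift, clear the area and check.

arm_command(delta_rot=[[0, 0, 0], [0, 0, 0], [0, 0, 0], [0, 0, 0], [0, 0, 0], [0, 0, 0], [0, 0, 0], [0, 0, 0], [0, 0, 0], [0, 0, 0], [0, 0, 0], [0, 0, 0]], delta_pos=[[0, -0.008, 0], [0, -0.03, 0], [0, -0.05, -0.02], [0, -0.05, -0.06], [0, -0.05, -0.1], [0.3, -0.05, -0.15], [0.4, -0.05, -0.15], [0.4, -0.05, -0.15], [0.4, -0.05, -0.15], [0.4, -0.05, -0.15], [0.4, -0.05, -0.15], [0.4, -0.05, -0.15]], gripper=[1, 1, 1, 1, 1, 1, 1, 1, 1, 1, 1, 1])

```text
time: 34.37
position: [0.5553, -0.1353, 0.2329]
tool_rot: [0.806, 0.591, 0.001, 0.001]
ft_force: [0.5, -0.0, 0.2]
grip_width: 0.0003
grip_force: 0.0
```

arm_command(delta_rot=[[0, 0, 0], [0, 0, 0], [0, 0, 0], [0, 0, 0], [0, 0, 0], [0, 0, 0]], delta_pos=[[0.15, 0, 0], [0.15, 0, 0], [0.15, 0, 0], [0.15, 0, 0], [0.15, 0, 0], [0.15, 0, 0]], gripper=[1, 1, 1, 1, 1, 1])

```text
time: 34.87
position: [0.5999, 0.0074, 0.2323]
tool_rot: [0.805, 0.593, 0.001, 0.001]
ft_force: [0.8, -1.0, 0.2]
grip_width: 0.0007
grip_force: 0.0
```

Run:
```python
from plan import *
import ov
here("w")
a=ov.over("top",(320,470,135,265),0); b=ov.over("side",(205,375,145,415),0)
a=cv2.resize(a,None,fx=.7,fy=.7); b=cv2.resize(b,(300,476))
o=np.zeros((480,800,3),np.uint8); o[:a.shape[0],:a.shape[1]]=a[:480]; o[:476,495:795]=b; cv2.imwrite("pics/m7.png",o)
```

```text
w local mm [599.9   7.4 232.3] t 34.87 F [ 0.8 -1.   0.2] w 0.7 gf 0.0
```

View pics/m7.png

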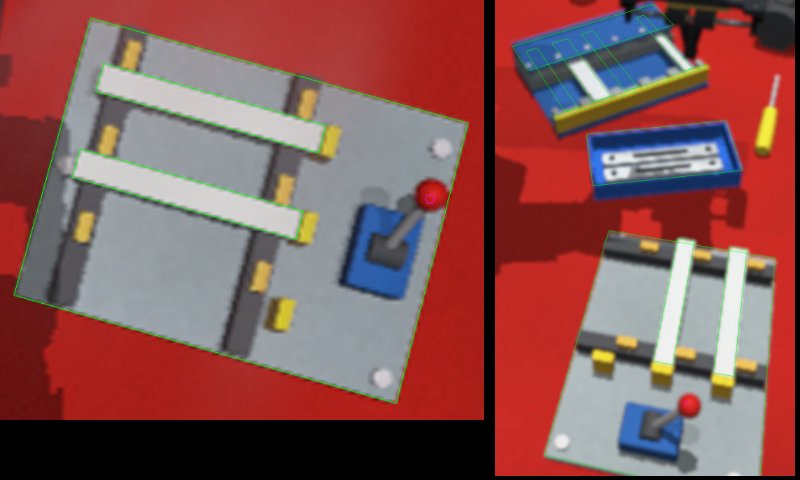

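The final view shows the lever over with its knob at (431,194), both blanks seated, both straps in the tray, and the narrow and wide bars still in the rack. Handing in.

```bash
python3 -c "
from rig import robot
print(robot.hand_in())"
```

```text
the job is handed in; nothing more can be done
None
```

I handed the job in after about 35 s of robot time, and the last camera check showed everything as asked: lever swung back first, both drilled straps in the tray, both 24 mm blanks seated in jig lanes 0 and 1, lever thrown fully over again, and the narrow and wide bars still in the rack. The hand-in gave no verdict.

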